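# Nudge the board carrier onto its locating pins

## Task

Nudge the cream carrier plate with its green circuit board across the blue jig until both of its holes drop over the jig's two locating pins and it lies flat on the bed; pushing it against the side fence first and then along it is an easy way. Only push it with the fingers, never pick it up or tip it, and leave the other things on the desk where they are.

Things in the scene. Friction and masses are not known exactly. Their poses are not given: they have to be found in the camera images.
- jig: Fixed jig. Origin on the desk surface, below where the carrier's middle comes to lie; x points away from the robot (yaw up to 0.25 rad), y left, z up. Blue bed, top at z = 12 mm, x = -135 to +90, y = -105 to +85 mm. On it a ledge at the near end, a fence along the left side and two pins. No stop at the far end: the pins themselves stop the plate once it has dropped over them
- ledge (a point): middle of the far top edge of the dark steel ledge, at x = -78, y = 0, z = +18 mm in the jig's frame. The ledge is 6 mm higher than the bed and runs from here 57 mm back towards the robot, y = -105 to +60 mm
- fence (a point): middle of the top edge of the aluminium fence's guiding face, at x = -32.5, y = +60.5, z = +36 mm in the jig's frame. The face looks to -y and runs from x = -135 to +70 mm; the fence is 22 mm thick, 24 mm above the bed. With the carrier flush against it the holes are in line with the pins to 0.5 mm
- pin_left (a point): centre of the top of the left steel locating pin, at x = +30, y = +25, z = +18 mm in the jig's frame; 10 mm across, bevelled top, 6 mm tall, level with the ledge
- pin_right (a point): the same for the right pin, at x = +30, y = -25, z = +18 mm in the jig's frame
- carrier: Cream plate 150 (x) x 120 (y) x 14 mm, plain upright edges, about 0.25 kg, a green circuit board with parts up to 7 mm high on its near half. Origin: centre of the underside; axes as the jig's when seated. Starts resting on ledge and pin tops, 20-35 mm short of its seat (nearer the robot), 12-26 mm right of it, turned up to 0.12 rad. A few newtons slide it, about 10 N square it up on the fence. Seated, it has dropped 6 mm: origin at z = 12 mm
- near_edge (a point): middle of the carrier's near edge at the underside, x = -75, y = 0 in its frame; push here towards +x. Before the drop the edge's face stands 0 to 14 mm above the ledge; seated it lies 3 mm beyond the ledge and still stands 8 mm higher than it
- right_edge (a point): middle of the carrier's right edge at the underside, x = 0, y = -60 mm in its frame; push here towards the fence. The face stands 18 to 32 mm above the desk before the drop
- hole_left (a point): centre of the left hole at the underside of the carrier, x = +30, y = +25 mm in its frame; through hole 14 mm across, 4 mm wider than the pin
- hole_right (a point): the same for the right hole, x = +30, y = -25 mm in the carrier's frame
- spool: reel of solder wire, silver between two black flanges 48 mm across, 46 mm tall, standing on the desk beyond the jig; bystander, origin under its centre
- collar: small cream printed tube, 40 mm across, 35 mm tall, standing on the desk to the left of the jig; bystander, origin under its centre
- multimeter: orange and black multimeter lying flat, 170 x 85 x 46 mm; bystander, origin under its centre
- screwdriver: screwdriver with a red handle lying on the desk, 26 mm high; bystander, to the left of the jig
- mouse: black computer mouse, 100 x 58 x 28 mm; bystander, origin under its centre
- flux_jar: small amber jar with black cap, 48 mm across, 50 mm tall; bystander, origin under its centre
Things that resemble listed ones, but are neither listed nor needed, are in the scene too. What is shaped like the carrier but yellow is not meant.

How it is judged:
By the outcome, as a careful person would: the job done as asked, in the order asked, and still so for the second after the job is handed in, with the robot touching nothing.
It also fails if it takes over 45 s, if anything falls off the work surface, if the arm or the gripper's body presses on something with over 40 N, if the wrist force passes 120 N, or if a joint passes its speed limit or range.

## Robot

A 7-joint arm with a two-finger parallel gripper is mounted at the origin on the work surface. World frame = base frame: x ahead of the robot, y to its left, z up, the work surface at z = 0. Lengths are in m, angles in degrees, forces in N, time in s.
With the tool pointing down it reaches from about 0.4 to 0.85 m from the base axis. Payload 10.4 kg.
Tool frame: the origin (TCP) lies midway between the tips of the shut fingers; the grasp point (between the pads) lies 19 mm behind it; z points along the fingers, y is the direction in which the jaws open and shut (so a half turn about z gives the same grasp; the last joint's range is limited). The gripper opens to 85 mm and grips with 20 to 120 N. Pads are 22 mm wide; open, the fingers measure 114 mm over their backs; the gripper's body (76 mm by 85 mm) begins 54 mm behind the grasp point. The pads swing forward as they close: fully open they stand 13 mm farther back than shut.
Start: joints at [-68.961, 19.034, -3.707, 83.658, 1.238, 77.344, -5.071], TCP at [0.237, 0.578, 0.231] pointing down, gripper open.
Joint ranges: [-148.97, 148.97], [-28.65, 121.19], [-84.17, 76.75], [9.2, 138.47], [-72.65, 252.65], [3.7, 117.97], [-149.18, 149.18]. Speed limits (degrees/s): [127.2, 127.2, 159.86, 159.86, 180, 180, 180].

## Interface

Orientations are given as [roll, pitch, yaw] about the fixed x, y, z axes, in that order (R = Rz(yaw) Ry(pitch) Rx(roll)).
In Python, from cell import readout, capture, workorder gives the robot as it stands. The module is installed in compiled form; this text tells all that it offers.
- The arm moves only by the tool arm_command, never from a script. Its argument "series" is one flat list of numbers, 7 for each row, row after row: the finger opening in cm, from 0 to 8.54, then the shift along the world's x, y, z in cm, then the turn, a rotation vector about the world's x, y, z in rad. In form: [grip, x, y, z, rx, ry, rz, grip, x, y, z, rx, ry, rz, ...]. A call has exactly 8 rows; each row is the pose to reach, as a shift and turn from the pose commanded when the call began; what a row does not reach only later rows make up. A row lasts 1/8 s, in which the tool goes at most 62.5 mm and 10.7 degrees, less where a joint would pass 70% of its speed; a pose out of reach is approached as far as the arm can. A call with a gripper value outside its range is refused whole. The fingers move at their own pace and stop on an object; the grip force is fixed at half the most. Time passes only in rows, so rows that repeat a pose let the fingers close, or fill a call up. It gives the time, the measured TCP pose, the force and the opening at its end, in the units of the state.
- readout.sense(): the state, without advancing time (a new reading comes with each control period).
- capture(name): name is "scene" or "top"; returns a dict with "frame" (420x560x3 uint8, red, green, blue), "K" (3x3 intrinsics, pixels), "world_from_camera" (4x4, takes a point from camera to world coordinates). Camera axes: x right, y down, z forward; pixel columns grow to the right and rows downward; lengths in m; the calibration is good to about 2 mm. A picture is of the moment at which its call begins. There is no depth.
- workorder.close_job(): hands the job in, once; it reports no verdict.
The state is a dict: "t": time; "joints": joint angles; "dq": joint speeds; "effort": joint torques, N m; "ee_pos": TCP position; "ee_rot": TCP orientation; "wrist_force": force on the tool from outside, world axes, zero at the start; "wrist_torque": the same for the moment, N m; "opening": opening from 0.0 (shut) to 1.0 (fully open).
Only numpy, scipy, OpenCV 4.12 (cv2) and the standard library are available. Lean on these libraries where they do the work, as an engineer would, in place of code of your own. Each camera call takes 0.05 s, during which the arm holds its last target. There are 200 camera calls.

## Working session

There is one attempt and no reset: what is moved stays moved. The work goes in short steps, Python scripts to look and compute and a tool call to move; the robot and the scene stay as the last step left them, time stands still between calls to the robot, and variables do not carry over. Pictures are saved under pics/ and viewed, about 8 in all and at most 12, crops included, and the job is handed in when it is done.

Besides the shell and the picture viewer there is one more tool, called as a command line: name --argument value ..., lists and objects as JSON in quotes. arm_command: Moves the arm, as the interface text tells. Its arguments: {"type":"object","properties":{"series":{"type":"array"}},"required":["series"]}

```bash
mkdir -p pics; cat > h.py <<'E'
import numpy as np, cv2
from cell import readout, capture, workorder
def shot(name, fn, crop=None, s=1):
    c=capture(name); np.savez('last_%s.npz'%name, **c)
    im=c['frame'][:,:,::-1].copy()
    if crop: x0,y0,x1,y1=crop; im=im[y0:y1,x0:x1]
    if s!=1: im=cv2.resize(im,None,fx=s,fy=s,interpolation=cv2.INTER_CUBIC)
    cv2.imwrite('pics/'+fn,im); return c
def cast(c,uv,z):
    uv=np.atleast_2d(np.array(uv,float)); T=c['world_from_camera']
    d=np.c_[uv,np.ones(len(uv))]@np.linalg.inv(c['K']).T@T[:3,:3].T; o=T[:3,3]
    z=np.broadcast_to(z,len(uv)); return o+d*((z-o[2])/d[:,2])[:,None]
def proj(c,P):
    T=np.linalg.inv(c['world_from_camera']); p=np.atleast_2d(P)@T[:3,:3].T+T[:3,3]
    q=p@c['K'].T; return q[:,:2]/q[:,2:]
E
python3 - <<'E'
from h import *
a=shot('scene','s1.png',s=1.4);b=shot('top','t1.png',s=1.4)
for c in(a,b):print(c['K'].round(1).tolist(),c['world_from_camera'].round(3).tolist())
s=readout.sense();print(s)
E
```

```text
[[501.8, 0.0, 282.3], [0.0, 501.8, 216.6], [0.0, 0.0, 1.0]] [[-0.628, 0.502, -0.594, 1.186], [0.778, 0.427, -0.461, 0.506], [0.022, -0.752, -0.659, 0.816], [0.0, 0.0, 0.0, 1.0]]
[[419.3, 0.0, 279.3], [0.0, 419.3, 212.9], [0.0, 0.0, 1.0]] [[-0.013, -0.982, 0.189, 0.263], [-1.0, 0.011, -0.011, -0.022], [0.009, -0.189, -0.982, 1.262], [0.0, 0.0, 0.0, 1.0]]
{'t': 0.1, 'joints': array([-68.96238733,  19.06727588,  -3.70674737,  83.69908216,
         1.23833568,  77.34251288,  -5.07090227]), 'dq': array([ 0.02145059, -0.07563549,  0.02151993, -0.19711127,  0.01524098,
        0.01454593, -0.10763331]), 'effort': array([ 7.64384495e-04, -6.26740408e+01,  4.86821076e-02, -3.92438221e+01,
        1.63144124e-02,  6.85611041e-03, -9.06381104e-06]), 'ee_pos': array([0.23737697, 0.57782736, 0.23062482]), 'ee_rot': array([-1.79931103e+02,  3.85476739e-03,  1.57668231e+02]), 'wrist_force': array([ 1.05371919, -0.05345787,  0.33457942]), 'wrist_torque': array([ 0.01696234,  0.0435926 , -0.00941922]), 'opening': 1.002904385231828}
```

View pics/s1.png

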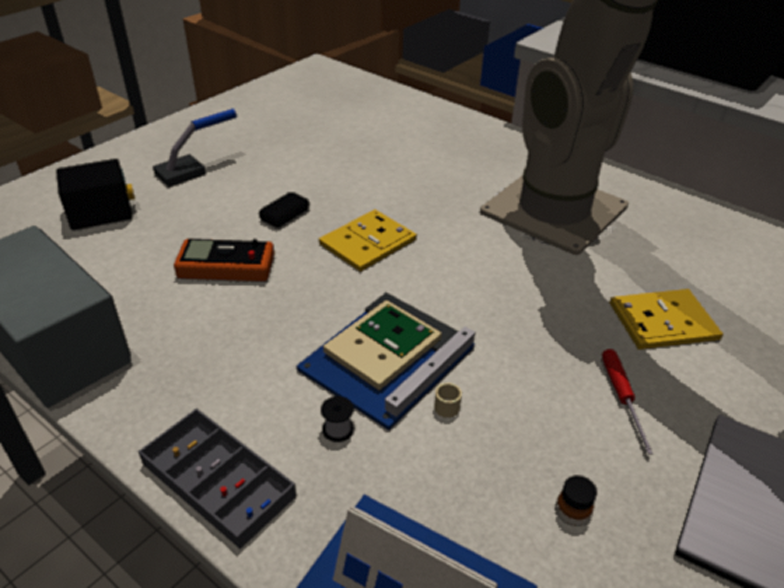

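View pics/t1.png

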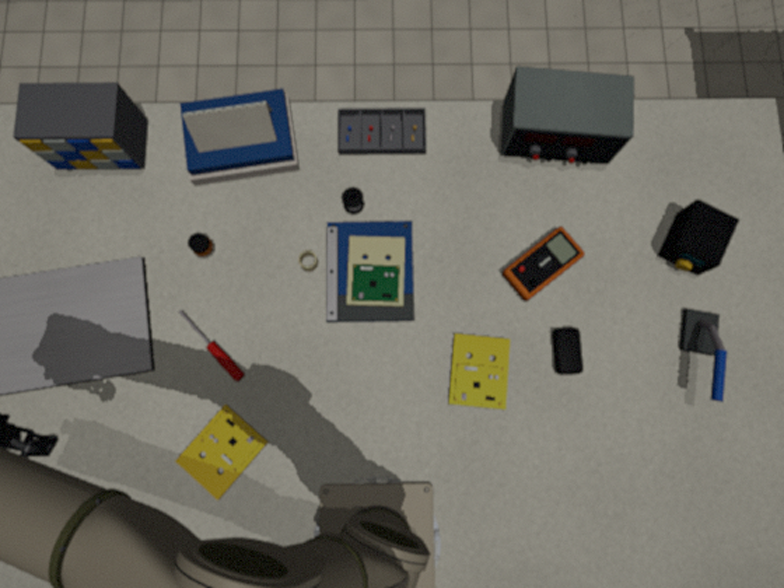

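The pictures show the jig in the top view at about (370,270)/1.4, with the fence on its left and the carrier in the middle. The yellow plates are decoys. Next I'll measure the colour masks.

```bash
cat > m.py <<'E'
from h import *
def carrier(c,box,zt=.032):
    x0,y0,x1,y1=box
    im=cv2.resize(c['frame'][y0:y1,x0:x1],None,fx=6,fy=6,interpolation=cv2.INTER_CUBIC)
    h=cv2.cvtColor(im,cv2.COLOR_RGB2HSV).astype(int); H,S,V=h[...,0],h[...,1],h[...,2]
    blue=((H>100)&(H<125)&(S>130)&(V>40)).astype(np.uint8)
    cream=((H>12)&(H<32)&(S>50)&(V>110)).astype(np.uint8)
    green=((H>45)&(H<90)&(S>90)).astype(np.uint8)
    up=lambda p:(np.array(p,float)+.5)/6-.5+[x0,y0]
    return im,blue,cream,green,up
def big(m):
    return max(cv2.findContours(m,cv2.RETR_EXTERNAL,cv2.CHAIN_APPROX_NONE)[0],key=cv2.contourArea)
E
cat > r.py <<'E'
import sys
from m import *
def run(c,box,fn,zt=.032):
    im,bl,cr,gr,up=carrier(c,box)
    k=np.ones((25,25),np.uint8)
    m=cv2.morphologyEx(cr|gr,cv2.MORPH_OPEN,np.ones((5,5),np.uint8)); m=cv2.morphologyEx(m,cv2.MORPH_CLOSE,k)
    ct=big(m); hull=cv2.convexHull(ct)
    W=cast(c,up(hull[:,0]),zt)[:,:2].astype(np.float32)*1000
    r=cv2.minAreaRect(W); print('carrier top rect mm',np.round(r[0],1),np.round(r[1],1),round(r[2],2)); 
    b=big(bl); Wb=cast(c,up(cv2.convexHull(b)[:,0]),.012)[:,:2].astype(np.float32)*1000
    r=cv2.minAreaRect(Wb);print('blue rect z12',np.round(r[0],1),np.round(r[1],1),round(r[2],2),np.round(cv2.boxPoints(r),1).tolist())
    fill=np.zeros_like(m);cv2.drawContours(fill,[ct],-1,1,-1)
    g=cv2.cvtColor(im,cv2.COLOR_RGB2GRAY)
    dark=((g<110)&(cv2.erode(fill,k)>0)&(cv2.dilate(gr,k)==0)).astype(np.uint8)
    n,_,st,ce=cv2.connectedComponentsWithStats(dark)
    for i in range(1,n):
        if st[i,4]>60: print('hole',st[i,4],up(ce[i]).round(2),(cast(c,up(ce[i]),zt)[0]*1000).round(1))
    o=im[:,:,::-1].copy(); cv2.drawContours(o,[ct],-1,(0,0,255),1); cv2.drawContours(o,[b],-1,(255,255,0),1)
    cv2.imwrite('pics/'+fn,o)
E
python3 - <<'E'
from r import *
a=np.load('last_scene.npz');b=np.load('last_top.npz')
run(a,(205,200,345,310),'a.png');run(b,(225,150,305,235),'b.png')
x=cv2.imread('pics/a.png');y=cv2.imread('pics/b.png')
s=np.zeros((max(x.shape[0],y.shape[0]),x.shape[1]+y.shape[1],3),np.uint8);s[:x.shape[0],:x.shape[1]]=x;s[:y.shape[0],x.shape[1]:]=y
cv2.imwrite('pics/ab.png',cv2.resize(s,None,fx=.6,fy=.6,interpolation=cv2.INTER_AREA));print(s.shape)
E
```

```text
carrier top rect mm [559.9  -3.4] [122.2 152.4] 87.89
blue rect z12 [617.4  -1.6] [172.7 182.5] 14.84 [[510.6000061035156, 64.5], [557.2999877929688, -112.0], [724.2999877929688, -67.69999694824219], [677.5999755859375, 108.69999694824219]]
hole 601 [255.9  243.55] [588.8 -29.8  32. ]
hole 664 [272.5 254.4] [590.9  20.1  32. ]
carrier top rect mm [561.   -2.4] [120.8 150.5] 87.72
blue rect z12 [594.7  10.6] [162.7 183.1] 0.4 [[512.7000122070312, 101.5999984741211], [514.0, -81.5], [676.7000122070312, -80.30000305175781], [675.4000244140625, 102.69999694824219]]
hole 509 [260.32 182.94] [592.6  20.8  32. ]
hole 523 [276.79 183.41] [590.6 -29.1  32. ]
hole 428 [261.49 189.05] [573.5  17.4  32. ]
(660, 1320, 3)
```

View pics/ab.png

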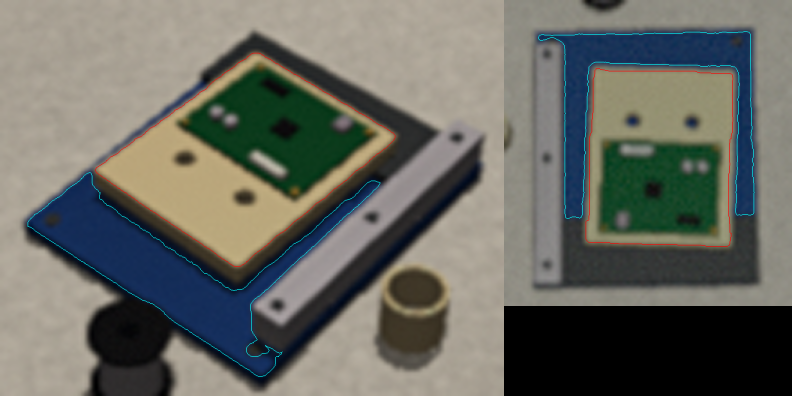

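```bash
cat > f.py <<'E'
from m import *
def fence(c,box):
    im,bl,cr,gr,up=carrier(c,box)
    h=cv2.cvtColor(im,cv2.COLOR_RGB2HSV).astype(int)
    f=((h[...,2]>95)&(h[...,1]<45)).astype(np.uint8)
    near=cv2.dilate(bl,np.ones((61,61),np.uint8))
    return im,bl,f,up
E
python3 - <<'E'
from f import *
b=np.load('last_top.npz'); im,bl,f,up=fence(b,(225,150,305,235))
g=cv2.cvtColor(im,cv2.COLOR_RGB2GRAY).astype(float)
# fence's right edge: in each row strongest falling edge near u=241 ; right bed edge; far bed edge
def fit(P,n):
    W=cast(b,up(P),n)*1000
    for _ in range(3):
        vx,vy,x,y=cv2.fitLine(W[:,:2].astype(np.float32),cv2.DIST_HUBER,0,.01,.01).ravel()
        e=(W[:,:2]-[x,y])@[-vy,vx]; W=W[abs(e)<1.5]
    return np.round([x,y,np.degrees(np.arctan2(vy,vx)),len(W)],2)
gx=cv2.Sobel(cv2.GaussianBlur(g,(0,0),4),cv2.CV_64F,1,0); gy=cv2.Sobel(cv2.GaussianBlur(g,(0,0),4),cv2.CV_64F,0,1)
R=range(90,450,4)
print('fence face z36',fit([(70+np.argmin(gx[r,70:125]),r) for r in R],.036))
print('fence back z36',fit([(30+np.argmax(abs(gx[r,30:70])),r) for r in R],.036))
print('bed right z12',fit([(385+np.argmax(gx[r,385:450]),r) for r in range(70,330,4)],.012))
print('bed far z12',fit([(c,30+np.argmin(gy[30:70,c])) for c in range(110,400,4)],.012))
print('ledge near z18',fit([(c,430+np.argmax(gy[430:500,c])) for c in range(110,400,4)],.018))
a=np.load('last_scene.npz')
for n,p in dict(face_far=(253,300),face_near=(447,127)).items(): pass
P=np.array([[258,303],[450,128]])/3.6+[205,200]
print(cast(a,P,.036)*1000)
E
```

```text
fence face z36 [5.7327e+02 8.0640e+01 2.4000e-01 9.0000e+01]
fence back z36 [5.4620e+02 1.0557e+02 4.1000e-01 7.9000e+01]
bed right z12 [ 5.9127e+02 -8.3040e+01  4.5000e-01  6.5000e+01]
bed far z12 [678.58  -4.42 -89.68  73.  ]
ledge near z18 [452.61   6.   -89.91  73.  ]
[[653.77670081  83.44517043  36.        ]
 [464.0033257   84.02798398  36.        ]]
```

The jig lies at about (588, 21.5) mm with yaw about 0.35°. The carrier is at (560.5, -3) with yaw about -2.3°, so it is about 27 mm short and 24 mm right, which fits the stated range. I'll swing over to the right of the carrier with the fingers shut.

arm_command --series '[0, 2, -4.3, 0, 0, 0, -0.0735, 0, 4, -8.6, 0, 0, 0, -0.147, 0, 6, -12.9, 0, 0, 0, -0.22, 0, 8, -17.2, 0, 0, 0, -0.294, 0, 10, -21.5, 0, 0, 0, -0.3675, 0, 12, -25.8, 0, 0, 0, -0.441, 0, 14, -30, 0, 0, 0, -0.515, 0, 16, -34.2, 0, 0, 0, -0.588]'

```text
t: 1.1
ee_pos: [0.3978, 0.2346, 0.2312]
ee_rot: [-180.0, -0.0, 123.8]
wrist_force: [0.9, -0.8, 0.1]
opening: 0.003
```

arm_command --series '[0, 2, -4.3, 0, 0, 0, -0.0735, 0, 4, -8.6, 0, 0, 0, -0.147, 0, 6, -12.9, 0, 0, 0, -0.22, 0, 8, -17.2, 0, 0, 0, -0.294, 0, 10, -21.5, 0, 0, 0, -0.3675, 0, 12, -25.8, 0, 0, 0, -0.441, 0, 14.2, -30.2, -2, 0, 0, -0.515, 0, 16.3, -34.5, -4, 0, 0, -0.588]'

```text
t: 2.1
ee_pos: [0.5611, -0.1102, 0.1908]
ee_rot: [180.0, -0.0, 90.2]
wrist_force: [0.8, 1.5, 0.4]
opening: -0.003
```

arm_command --series '[0, 0, 0, -4, 0, 0, 0, 0, 0, 0, -8, 0, 0, 0, 0, 0, 0, -11, 0, 0, 0, 0, 0, 0, -13.5, 0, 0, 0, 0, 0, 0, -15.3, 0, 0, 0, 0, 0, 0, -16.4, 0, 0, 0, 0, 0, 0, -16.8, 0, 0, 0, 0, 0, 0, -16.8, 0, 0, 0]'

```text
t: 3.1
ee_pos: [0.5608, -0.1089, 0.0237]
ee_rot: [180.0, 0.0, 90.3]
wrist_force: [0.2, -0.4, 1.6]
opening: 0.005
```

```bash
python3 - <<'E'
from h import *
print(readout.sense()['ee_pos'],readout.sense()['wrist_force'])
a=shot('scene','s2.png',(180,170,360,310),4)
E
```

```text
[ 0.56080317 -0.10891868  0.02371433] [ 0.20163757 -0.3754064   1.62400138]
```

View pics/s2.png

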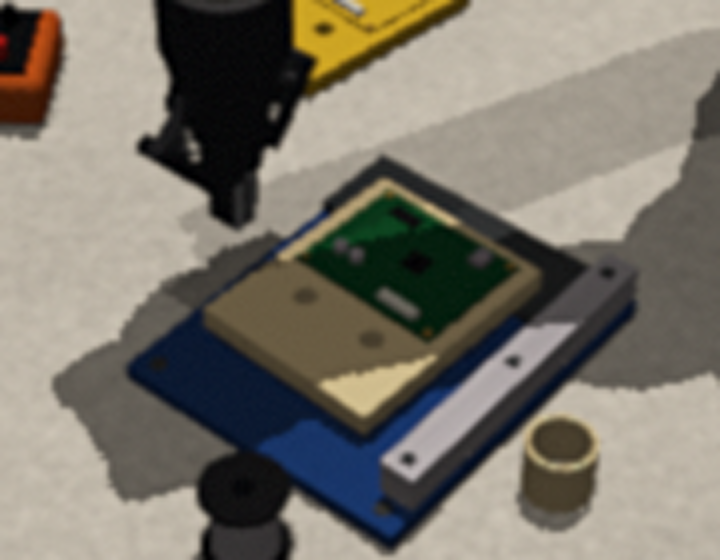

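The shut fingertips (about (235,215) in the crop) stand right of the jig, level with the plate. I'll approach it and start pushing.

arm_command --series '[0, 0, 0.8, 0, 0, 0, 0, 0, 0, 1.6, 0, 0, 0, 0, 0, 0, 2.4, 0, 0, 0, 0, 0, 0, 3, 0, 0, 0, 0, 0, 0, 3.4, 0, 0, 0, 0, 0, 0, 3.8, 0, 0, 0, 0, 0, 0, 4.2, 0, 0, 0, 0, 0, 0, 4.6, 0, 0, 0, 0]'

```text
t: 4.15
ee_pos: [0.5605, -0.0628, 0.0234]
ee_rot: [180.0, 0.0, 90.3]
wrist_force: [0.1, -0.9, 0.0]
opening: 0.003
```

arm_command --series '[0, 0, 0.2, 0, 0, 0, 0, 0, 0, 0.4, 0, 0, 0, 0, 0, 0, 0.6, 0, 0, 0, 0, 0, 0, 0.7, 0, 0, 0, 0, 0, 0, 0.8, 0, 0, 0, 0, 0, 0, 0.9, 0, 0, 0, 0, 0, 0, 0.9, 0, 0, 0, 0, 0, 0, 0.9, 0, 0, 0, 0]'

```text
t: 5.15
ee_pos: [0.5601, -0.0548, 0.0233]
ee_rot: [-180.0, 0.1, 90.2]
wrist_force: [-0.4, -4.8, 1.4]
opening: 0.004
```

arm_command --series '[0, 0, 0.1, 0, 0, 0, 0, 0, 0, 0.2, 0, 0, 0, 0, 0, 0, 0.3, 0, 0, 0, 0, 0, 0, 0.4, 0, 0, 0, 0, 0, 0, 0.5, 0, 0, 0, 0, 0, 0, 0.6, 0, 0, 0, 0, 0, 0, 0.6, 0, 0, 0, 0, 0, 0, 0.6, 0, 0, 0, 0]'

```text
t: 6.15
ee_pos: [0.5588, -0.0536, 0.0233]
ee_rot: [-179.9, 0.3, 90.0]
wrist_force: [-5.4, -18.8, 5.5]
opening: -0.001
```

```bash
python3 - <<'E'
from r import *
a=shot('scene','s3.png',(180,170,360,310),4)
im=cv2.imread('pics/s3.png')
run(a,(205,200,345,310),'a3.png')
E
```

```text
carrier top rect mm [522.2   9.3] [ 91.7 109.4] 3.89
blue rect z12 [615.5  12.4] [129.4 188.3] 0.25 [[550.5, 106.19999694824219], [551.2999877929688, -82.0999984741211], [680.5999755859375, -81.5], [679.7999877929688, 106.80000305175781]]
```

View pics/s3.png

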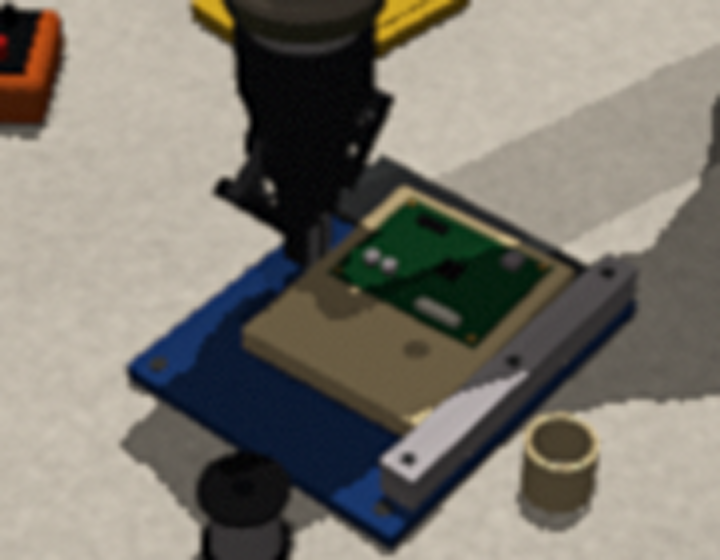

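The plate looks flush against the fence: its far-left corner is at the fence foot, about (415,420), with 19 N of push. I'll back off and go round to the near edge.

arm_command --series '[0, 0, -1, 0, 0, 0, 0, 0, 0, -3, 0, 0, 0, 0, 0, 0, -5, 0.5, 0, 0, 0, 0, -2, -5.3, 3, 0, 0, 0, 0, -6, -5.3, 6, 0, 0, 0, 0, -10, -5.3, 6, 0, 0, 0, 0, -11.8, -2, 6, 0, 0, 0, 0, -11.8, 2, 6, 0, 0, 0]'

```text
t: 7.2
ee_pos: [0.4415, -0.0276, 0.0839]
ee_rot: [180.0, -0.1, 90.2]
wrist_force: [1.3, 0.3, 0.7]
opening: -0.001
```

```bash
python3 - <<'E'
from r import *
s=readout.sense();print(s['ee_pos'],s['ee_rot'],s['wrist_force'])
a=capture('scene');run(a,(205,200,345,310),'a4.png')
b=capture('top');run(b,(225,150,305,235),'b4.png')
x=cv2.imread('pics/a4.png');y=cv2.imread('pics/b4.png')
s=np.zeros((660,1320,3),np.uint8);s[:x.shape[0],:x.shape[1]]=x;s[:y.shape[0],x.shape[1]:]=y
cv2.imwrite('pics/ab4.png',cv2.resize(s,None,fx=.6,fy=.6,interpolation=cv2.INTER_AREA))
E
```

```text
[ 0.44154846 -0.02764361  0.08390708] [ 1.79956041e+02 -9.45550968e-02  9.01537331e+01] [1.31312594 0.27888177 0.73105383]
carrier top rect mm [552.7  14.9] [153.8 118.1] 3.64
blue rect z12 [594.7  12.2] [170.5 188.1] 0.21 [[509.1000061035156, 105.9000015258789], [509.79998779296875, -82.19999694824219], [680.2999877929688, -81.5999984741211], [679.5999755859375, 106.5]]
carrier top rect mm [615.7  20.5] [118.5  31.5] 89.38
blue rect z12 [641.5  11.1] [ 69.6 183.3] 0.0 [[606.7000122070312, 102.69999694824219], [606.7000122070312, -80.5], [676.2999877929688, -80.5], [676.2999877929688, 102.69999694824219]]
```

View pics/ab4.png

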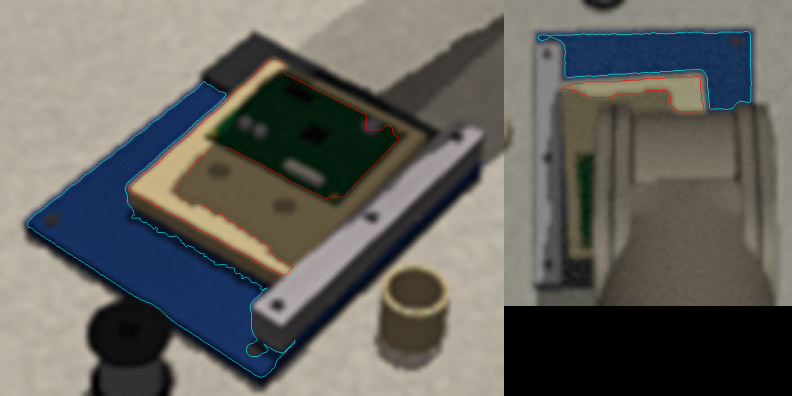

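The shadows spoil the mask, so I'll measure the plate's angle from the holes and edges directly.

```bash
python3 - <<'E'
from h import *
a=capture('scene')
np.savez('last_scene.npz',**a)
x0,y0=205,200
im=cv2.resize(a['frame'][y0:310,x0:345],None,fx=6,fy=6,interpolation=cv2.INTER_CUBIC)
g=cv2.GaussianBlur(cv2.cvtColor(im,cv2.COLOR_RGB2GRAY),(0,0),3).astype(float)
up=lambda p:(np.array(p,float)+.5)/6-.5+[x0,y0]
H=[]
for c in [(365,283),(475,343)]:
    w=g[c[1]-22:c[1]+23,c[0]-28:c[0]+29]; m=np.clip(np.median(w)-6-w,0,None)
    yy,xx=np.mgrid[:w.shape[0],:w.shape[1]]; p=(c[0]-28+(m*xx).sum()/m.sum(),c[1]-22+(m*yy).sum()/m.sum())
    H.append(cast(a,up(p),.032)[0]*1000); print(p,H[-1].round(1))
d=H[1]-H[0]; print('yaw',np.degrees(np.arctan2(-d[0],d[1])),np.linalg.norm(d))
# predicted outline, square at fence
for yaw in (0,4):
    y=np.radians(yaw+.35);R=np.array([[np.cos(y),-np.sin(y)],[np.sin(y),np.cos(y)]])
    P=np.array([[75,60],[75,-60],[-75,-60],[-75,60]])@R.T; m=(H[0]+H[1])[:2]/2; P=P+m-R@[30,0]
    q=((proj(a,np.c_[P/1000,np.full(4,.032)])-[x0,y0]+.5)*6-.5).astype(int)
    cv2.polylines(im,[q],True,(255,0,0) if yaw==0 else (0,255,255),1)
cv2.imwrite('pics/a5.png',cv2.resize(im[...,::-1],None,fx=.95,fy=.9))
E
```

```text
(np.float64(364.4861007694217), np.float64(284.45693720526185)) [583.6  -6.7  32. ]
(np.float64(473.8020241073459), np.float64(343.6891062087787)) [581.2  43.2  32. ]
yaw 2.7055998910321595 49.95879132483289
```

View pics/a5.png

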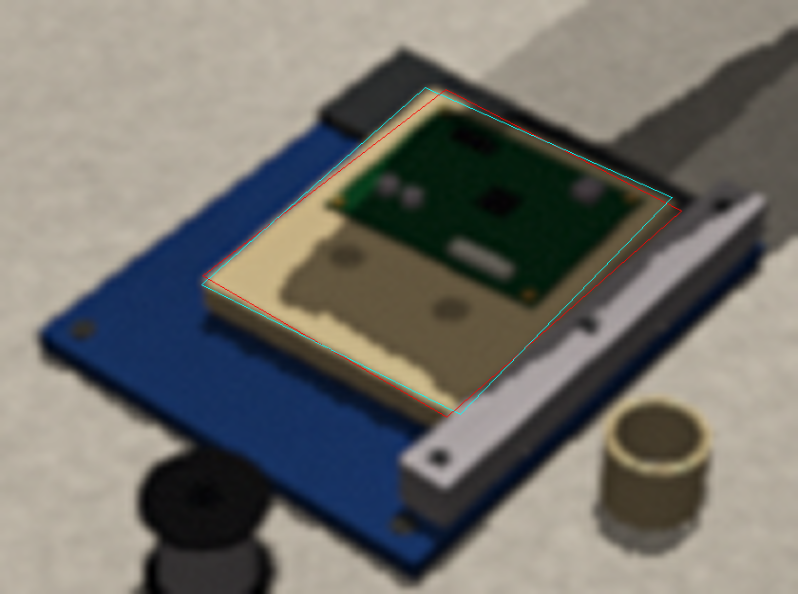

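The holes give a plate yaw of about +2.7°, roughly 2.3° off the fence, with the centre at (552, 17) mm. The near-left corner stands about 6 mm off the fence. I'll push again nearer the near end of the right edge to turn it in.

arm_command --series '[0, 0, -3, 0, 0, 0, 0, 0, 1, -5.5, 0, 0, 0, 0, 0, 4, -5.5, 0, 0, 0, 0, 0, 7.3, -5.5, -1.5, 0, 0, 0, 0, 7.3, -5.5, -4.5, 0, 0, 0, 0, 7.3, -5.5, -6, 0, 0, 0, 0, 7.3, -5.2, -6.2, 0, 0, 0, 0, 7.3, -4.5, -6.2, 0, 0, 0]'

```text
t: 8.35
ee_pos: [0.5158, -0.0731, 0.0221]
ee_rot: [179.9, -0.0, 90.2]
wrist_force: [1.0, 0.2, -0.0]
opening: 0.001
```

arm_command --series '[0, 0, 0.4, 0, 0, 0, 0, 0, 0, 0.8, 0, 0, 0, 0, 0, 0, 1.1, 0, 0, 0, 0, 0, 0, 1.4, 0, 0, 0, 0, 0, 0, 1.7, 0, 0, 0, 0, 0, 0, 1.9, 0, 0, 0, 0, 0, 0, 2.1, 0, 0, 0, 0, 0, 0, 2.1, 0, 0, 0, 0]'

```text
t: 9.35
ee_pos: [0.5153, -0.0519, 0.0213]
ee_rot: [-180.0, 0.0, 90.3]
wrist_force: [-1.9, -1.8, 1.0]
opening: -0.002
```

arm_command --series '[0, 0, 0.1, 0, 0, 0, 0, 0, 0, 0.2, 0, 0, 0, 0, 0, 0, 0.3, 0, 0, 0, 0, 0, 0, 0.4, 0, 0, 0, 0, 0, 0, 0.5, 0, 0, 0, 0, 0, 0, 0.6, 0, 0, 0, 0, 0, 0, 0.6, 0, 0, 0, 0, 0, 0, 0.6, 0, 0, 0, 0]'

```text
t: 10.35
ee_pos: [0.5153, -0.0505, 0.0214]
ee_rot: [180.0, 0.3, 90.1]
wrist_force: [-1.1, -18.3, -0.4]
opening: 0.001
```

arm_command --series '[0, 0, -1, 0, 0, 0, 0, 0, 0, -3, 0, 0, 0, 0, 0, 0, -4, 1, 0, 0, 0, 0, -2, -4.4, 4, 0, 0, 0, 0, -5, -4.4, 6, 0, 0, 0, 0, -7.5, -3, 6, 0, 0, 0, 0, -7.5, 0.5, 6, 0, 0, 0, 0, -7.5, 2, 6, 0, 0, 0]'

```text
t: 11.35
ee_pos: [0.4408, -0.0237, 0.0821]
ee_rot: [179.9, -0.1, 90.4]
wrist_force: [-0.6, 0.2, 0.3]
opening: -0.0
```

```bash
cat > hole.py <<'E'
from h import *
def holes(zt,guess,fn,off=(30,0)):
    """guess: carrier-holes world mm (right,left)"""
    a=capture('scene'); x0,y0=205,200
    im=cv2.resize(a['frame'][y0:310,x0:345],None,fx=6,fy=6,interpolation=cv2.INTER_CUBIC)
    g=cv2.GaussianBlur(cv2.cvtColor(im,cv2.COLOR_RGB2GRAY),(0,0),3).astype(float)
    up=lambda p:(np.array(p,float)+.5)/6-.5+[x0,y0]
    H=[]
    for G in guess:
        c=np.round((proj(a,[G[0]/1000,G[1]/1000,zt])[0]-[x0,y0]+.5)*6-.5).astype(int)
        for _ in range(4):
            w=g[c[1]-20:c[1]+21,c[0]-26:c[0]+27]; m=np.clip(np.percentile(w,50)-6-w,0,None)
            yy,xx=np.mgrid[:w.shape[0],:w.shape[1]]; p=np.array([c[0]-26+(m*xx).sum()/m.sum(),c[1]-20+(m*yy).sum()/m.sum()]); c=np.round(p).astype(int)
        H.append(cast(a,up(p),zt)[0]*1000); print('hole',H[-1].round(1),'z %.3f'%zt)
    d=H[1]-H[0]; y=np.arctan2(-d[0],d[1]); print('yaw',np.degrees(y).round(2),'sep',np.linalg.norm(d).round(1))
    R=np.array([[np.cos(y),-np.sin(y)],[np.sin(y),np.cos(y)]]); m=(H[0]+H[1])[:2]/2-R@[30,0]; print('centre',m.round(1))
    P=np.array([[75,60],[75,-60],[-75,-60],[-75,60]])@R.T+m
    q=np.round((proj(a,np.c_[P/1000,np.full(4,zt)])-[x0,y0]+.5)*6-.5).astype(int)
    cv2.polylines(im,[q],True,(255,0,0),1); cv2.imwrite('pics/'+fn,cv2.resize(im[...,::-1],None,fx=.95,fy=.9))
E
python3 - <<'E'
from hole import *
holes(.032,[(584,-4),(584,46)],'a6.png')
print(readout.sense()['ee_pos'])
E
```

```text
hole [585.6  -4.9  32. ] z 0.032
hole [585.3  45.2  32. ] z 0.032
yaw 0.31 sep 50.2
centre [555.4  20. ]
[ 0.44095267 -0.02269904  0.08193474]
```

View pics/a6.png

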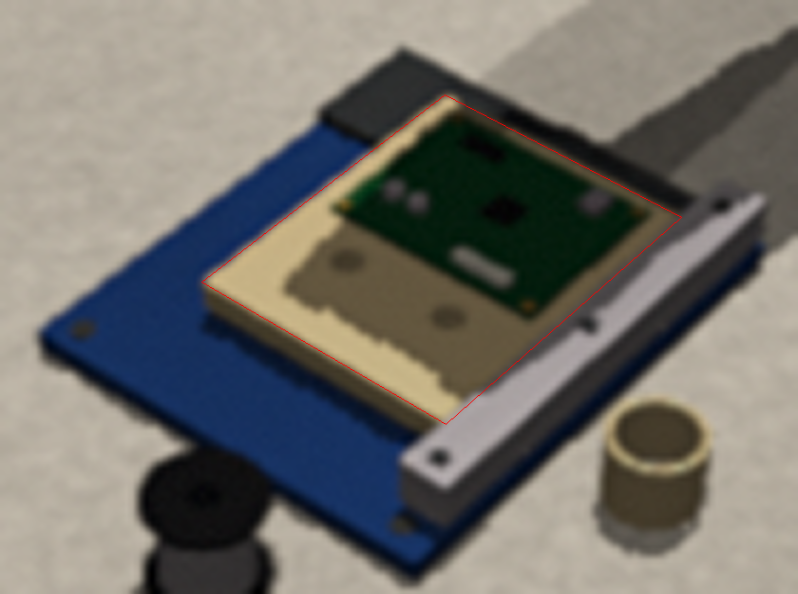

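The plate now sits square on the fence (outline matches, yaw 0.31°, centre (555.4, 20)). It needs about 32 mm towards +x. I'll lower the fingers behind the near edge and push.

arm_command --series '[0, 0, 2, 0, 0, 0, 0, 0, 0, 4.3, 0, 0, 0, 0, 0, 0, 4.3, -2, 0, 0, 0, 0, 0, 4.3, -4, 0, 0, 0, 0, 0, 4.3, -5.6, 0, 0, 0, 0, 0, 4.3, -6.05, 0, 0, 0, 0, 0, 4.3, -6.05, 0, 0, 0, 0, 0.5, 4.3, -6.05, 0, 0, 0]'

```text
t: 12.4
ee_pos: [0.446, 0.0171, 0.0214]
ee_rot: [179.9, -0.0, 90.3]
wrist_force: [0.2, -0.3, -0.3]
opening: -0.001
```

arm_command --series '[0, 0.5, 0, 0, 0, 0, 0, 0, 1, 0, 0, 0, 0, 0, 0, 1.4, 0, 0, 0, 0, 0, 0, 1.8, 0, 0, 0, 0, 0, 0, 2.2, 0, 0, 0, 0, 0, 0, 2.6, 0, 0, 0, 0, 0, 0, 3, 0, 0, 0, 0, 0, 0, 3.3, 0, 0, 0, 0]'

```text
$.series: bad value
```

arm_command --series '[0, 0.5, 0, 0, 0, 0, 0, 0, 1.0, 0, 0, 0, 0, 0, 0, 1.4, 0, 0, 0, 0, 0, 0, 1.8, 0, 0, 0, 0, 0, 0, 2.2, 0, 0, 0, 0, 0, 0, 2.6, 0, 0, 0, 0, 0, 0, 3.0, 0, 0, 0, 0, 0, 0, 3.3, 0, 0, 0, 0, 0]'

```text
t: 13.4
ee_pos: [0.4787, 0.0172, 0.0208]
ee_rot: [-180.0, 0.0, 90.3]
wrist_force: [-1.5, 0.3, 0.6]
opening: 0.002
```

arm_command --series '[0, 0.3, 0, 0, 0, 0, 0, 0, 0.6, 0, 0, 0, 0, 0, 0, 0.9, 0, 0, 0, 0, 0, 0, 1.1, 0, 0, 0, 0, 0, 0, 1.3, 0, 0, 0, 0, 0, 0, 1.5, 0, 0, 0, 0, 0, 0, 1.6, 0, 0, 0, 0, 0, 0, 1.6, 0, 0, 0, 0, 0]'

```text
t: 14.4
ee_pos: [0.4947, 0.0171, 0.0209]
ee_rot: [180.0, 0.0, 90.3]
wrist_force: [-0.5, 0.5, -1.7]
opening: 0.003
```

```bash
python3 - <<'E'
from hole import *
holes(.032,[(612,-4),(612,46)],'a7.png')
print(readout.sense()['ee_pos'],readout.sense()['wrist_force'])
E
```

```text
hole [614.   -4.5  32. ] z 0.032
hole [614.1  45.6  32. ] z 0.032
yaw -0.05 sep 50.1
centre [584.   20.6]
[0.49464342 0.01713116 0.02088463] [-0.77668099 -0.37155922  0.09874269]
```

View pics/a7.png

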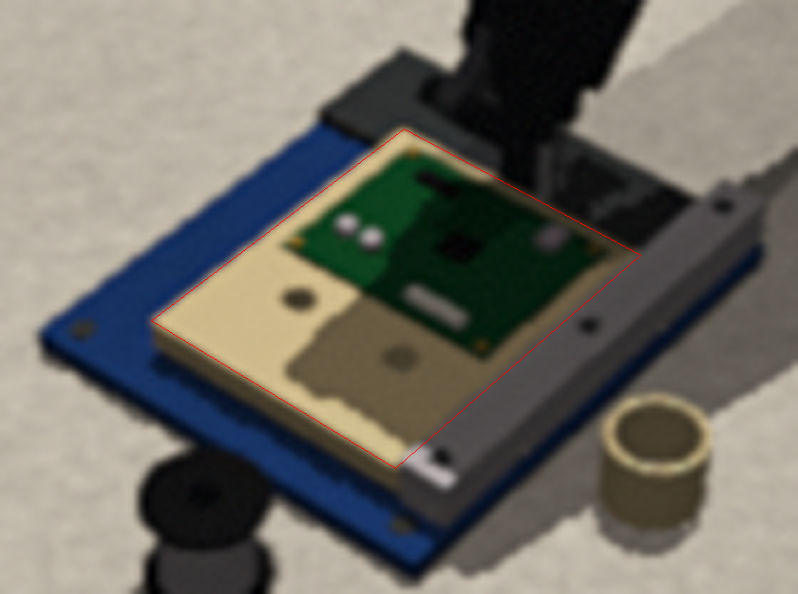

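The plate is flush, still raised, and about 4 mm short of the seat. I'll continue slowly.

arm_command --series '[0, 0.1, 0, 0, 0, 0, 0, 0, 0.2, 0, 0, 0, 0, 0, 0, 0.3, 0, 0, 0, 0, 0, 0, 0.35, 0, 0, 0, 0, 0, 0, 0.4, 0, 0, 0, 0, 0, 0, 0.45, 0, 0, 0, 0, 0, 0, 0.5, 0, 0, 0, 0, 0, 0, 0.5, 0, 0, 0, 0, 0]'

```text
t: 15.45
ee_pos: [0.4995, 0.0171, 0.0208]
ee_rot: [180.0, 0.0, 90.3]
wrist_force: [0.6, -0.2, 0.3]
opening: -0.005
```

arm_command --series '[0, 0.05, 0, 0, 0, 0, 0, 0, 0.1, 0, 0, 0, 0, 0, 0, 0.15, 0, 0, 0, 0, 0, 0, 0.2, 0, 0, 0, 0, 0, 0, 0.25, 0, 0, 0, 0, 0, 0, 0.3, 0, 0, 0, 0, 0, 0, 0.3, 0, 0, 0, 0, 0, 0, 0.3, 0, 0, 0, 0, 0]'

```text
t: 16.45
ee_pos: [0.5025, 0.0172, 0.0209]
ee_rot: [180.0, -0.0, 90.3]
wrist_force: [-0.1, -0.0, 0.1]
opening: -0.004
```

```bash
python3 - <<'E'
from hole import *
holes(.026,[(618,-4),(618,46)],'a8.png')
holes(.032,[(618,-4),(618,46)],'a8b.png')
E
```

```text
hole [616.8  -4.8  26. ] z 0.026
hole [617.1  45.1  26. ] z 0.026
yaw -0.35 sep 50.0
centre [587.   20.3]
hole [621.1  -0.9  32. ] z 0.032
hole [621.4  48.6  32. ] z 0.032
yaw -0.33 sep 49.6
centre [591.3  24. ]
```

View pics/a8.png

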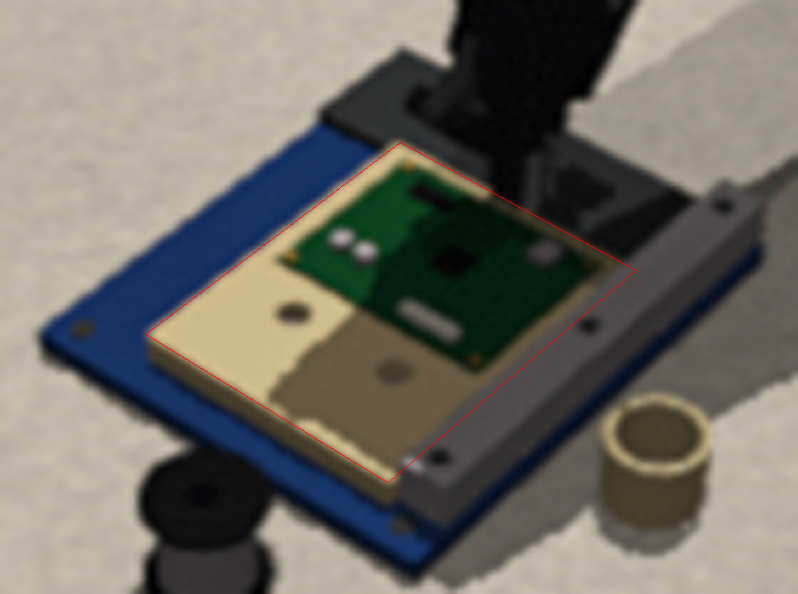

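The plate has dropped: the outline at z = 26 mm fits, no gap shadow remains, and the centre is (587, 20.3). I'll retreat and check both views.

arm_command --series '[0, -1, 0, 0, 0, 0, 0, 0, -3, 0, 0, 0, 0, 0, 0, -5, 0, 0.5, 0, 0, 0, 0, -6, 0, 3, 0, 0, 0, 0, -6, 0, 8, 0, 0, 0, 0, -6, -5, 12, 0, 0, 0, 0, -6, -11, 15, 0, 0, 0, 0, -6, -16, 16, 0, 0, 0]'

```text
t: 17.55
ee_pos: [0.4424, -0.1443, 0.1824]
ee_rot: [179.8, -0.1, 90.3]
wrist_force: [1.1, 1.3, -0.8]
opening: -0.003
```

arm_command --series '[0, 0, -5, 0, 0, 0, 0, 0, 0, -10, 0, 0, 0, 0, 0, 0, -15, 0, 0, 0, 0, 0, 0, -20, 0, 0, 0, 0, 0, 0, -22, 0, 0, 0, 0, 0, 0, -22, 0, 0, 0, 0, 0, 0, -22, 0, 0, 0, 0, 0, 0, -22, 0, 0, 0, 0]'

```text
t: 18.55
ee_pos: [0.443, -0.3614, 0.1809]
ee_rot: [180.0, -0.1, 90.4]
wrist_force: [0.2, 0.6, -0.3]
opening: -0.001
```

```bash
python3 - <<'E'
from r import *
from hole import holes
holes(.026,[(618,-4),(618,46)],'a9.png')
a=capture('scene');run(a,(205,200,345,310),'x.png',.026)
b=capture('top');run(b,(225,150,305,235),'b9.png',.026)
x=cv2.imread('pics/a9.png');y=cv2.imread('pics/b9.png')
x=cv2.resize(x,None,fx=.6,fy=.6);y=cv2.resize(y,None,fx=.6,fy=.6)
s=np.zeros((max(len(x),len(y)),x.shape[1]+y.shape[1],3),np.uint8);s[:len(x),:x.shape[1]]=x;s[:len(y),x.shape[1]:]=y
cv2.imwrite('pics/ab9.png',s)
print(readout.sense()['ee_pos'],readout.sense()['wrist_force'])
E
```

```text
hole [616.8  -4.8  26. ] z 0.026
hole [616.7  45.   26. ] z 0.026
yaw 0.12 sep 49.9
centre [586.8  20. ]
carrier top rect mm [586.8  20. ] [153.2 120.7] 0.55
blue rect z12 [594.4  11.5] [170.7 189.2] 0.26 [[508.70001220703125, 105.69999694824219], [509.5, -83.4000015258789], [680.2000122070312, -82.5999984741211], [679.4000244140625, 106.5]]
hole 599 [256.09 257.53] [616.8  -4.9  26. ]
hole 627 [273.73 268.36] [616.7  45.   26. ]
carrier top rect mm [587.8  21.4] [151.8 117.8] 0.67
blue rect z12 [594.4  10.6] [163.7 184. ] 0.11 [[512.4000244140625, 102.4000015258789], [512.7000122070312, -81.5999984741211], [676.5, -81.30000305175781], [676.0999755859375, 102.69999694824219]]
hole 390 [252.03 175.19] [618.9  46.2  26. ]
hole 344 [268.32 174.84] [619.5  -3.5  26. ]
hole 172 [253.61 181.35] [599.4  41.4  26. ]
[ 0.44285474 -0.3620426   0.18095557] [-0.2310885  -0.25670266 -0.09124811]
```

View pics/ab9.png

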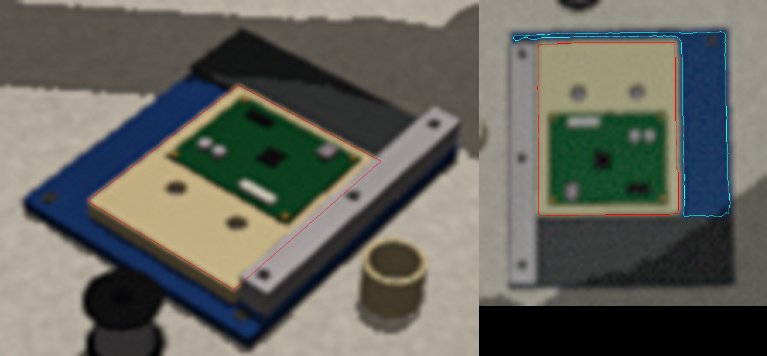

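The plate lies flat in both views, with the steel pin tops filling both holes in the top view (about (578,93) and (637,92)). The bystanders look untouched and the arm is clear, so I'm handing in.

```bash
python3 -c "
from cell import workorder;print(workorder.close_job())"
```

```text
the job is handed in; nothing more can be done
None
```

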